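# Seat the axle guide on the model castle and gauge its tube

## Task

Press the red cap of the guide block on the white model castle down until the block is fully home, then pick up the gauge rod by its orange handle, slide its tip into the brass tube until the blue collar stops against the tube's mouth, and withdraw it completely. Finish while holding the rod level by its handle, with the tip over the middle of the green-edged reading mat about 15 cm above the table; do not put it down or let go, and leave everything else where it stands.

Things in the scene. Friction and masses are not known exactly. Their poses are not given: they have to be found in the camera images.
- guide (a joint): how far the guide block is pressed down into its cardboard socket on the castle, in m: 0 = 10 mm proud, 0.010 = fully home (white shoulder on the socket's rim, hard stop). Starts between 0 and 0.003; slides straight down against a steady friction of about 6 N (no spring, stays where it is left) and carries the brass tube and red cap with it.
- cap_top (a point): centre of the flat top of the guide block's red cap (48 x 66 mm), where it is pressed; 105 mm above the table when home. Same axes as tube_mouth.
- tube_mouth (a point): centre of the open mouth of the level brass guide tube (outer diameter 26 mm, bore 14 mm, 65 mm long, open at both ends), 80 mm above the table when the guide is home. Its x axis points along the tube, into it: the rod goes in along +x; z is up. The mouth stands 23 mm in front of the edge of the cap.
- gauge_grip (a point): centre of the gauge rod's orange handle, 60 mm long, 18 wide, 24 high (13 mm below to 11 mm above this point), gripped from above across its width, near the balance point. The steel rod, diameter 10 mm, about 0.1 kg, lies level along the x axis from 70 mm behind this point to the tip 155 mm in front (+x); z is up. It starts 50 mm above the table on the cradle.
- gauge_collar (a point): centre of the front (tip-side) face of the rod's blue collar, diameter 34 mm, 8 mm thick; 80 mm in front of gauge_grip, 75 mm behind the tip. Same axes as gauge_grip.
- gauge_tip (a point): point of the rod's tip, tapered over the last 10 mm from 10 to 4.4 mm diameter; coloured bands green, yellow, red behind it. Same axes as gauge_grip.
- mat_centre (a point): centre of the reading mat, 80 x 100 mm, 3 mm thick, fixed on the table: white with a green edge and a yellow spot in the middle.
- tape: bystander: blue roll, 76 mm across, 24 mm high; origin at its underside
- eraser: bystander: grey board eraser 50 x 100 x 26 mm; origin at its underside
- glue: bystander: white glue bottle, 48 mm across, 120 mm high; origin at its underside
- cup: bystander: red cup, 72 mm across, 85 mm high; origin at its underside
- turret: bystander: spare cardboard turret, 48 mm across, 105 mm high; origin at its underside
- catapult: bystander: little wooden catapult, 110 x 70 mm, 75 mm high; origin at its underside
- cradle: fixed wooden cradle under the rod, base 150 x 56 mm, 10 mm thick; two open notched posts, 56 mm high, 52 mm before and behind gauge_grip carry the rod: lift it straight up. Origin at the underside below gauge_grip, same axes.
- castle: fixed white model castle on a blue board 250 x 280 mm, 12 mm thick, whose front edge lies 35 mm in front of the tube's mouth. Wall and two towers, at most 160 mm high, stand behind the guide, the towers 111 mm beyond the mouth and 110 mm to either side. Origin on the table 45 mm beyond the mouth, same axes.
There are look-alikes about, which are no part of the job. Several things look just like the part that bears mat_centre: the one meant starts farthest to the robot's left.

How it is judged:
By the outcome, as a careful person would: the job done as asked, in the order asked, and still so for the second after the job is handed in, while the arm keeps its last pose, push and grip.
It also fails if it takes over 64 s, if anything falls off the work surface, if the arm or the gripper's body presses on something with over 40 N, if the wrist force passes 120 N, or if a joint passes its speed limit or range.

## Robot

A 7-joint arm with a two-finger parallel gripper is mounted at the origin on the work surface. World frame = base frame: x ahead of the robot, y to its left, z up, the work surface at z = 0. Lengths are in m, angles in rad, forces in N, time in s.
With the tool pointing down it reaches from about 0.35 to 0.9 m from the base axis. Payload 19.9 kg.
Tool frame: the origin (TCP) lies on the front face of the gripper's body, between the roots of the fingers; the fingertips stand 97 mm ahead of it and the grasp point (between the pads) lies 78 mm ahead of it; z points along the fingers, y is the direction in which the jaws open and shut (so a half turn about z gives the same grasp; the last joint's range is limited). The gripper opens to 94 mm and grips with 3 to 60 N. Pads are 16 mm wide; open, the fingers measure 119 mm over their backs; the gripper's body (75 mm by 177 mm) begins 78 mm behind the grasp point.
Start: joints at [1.282, 0.417, -0.01, 1.614, 0.005, 1.111, -0.053], TCP at [0.153, -0.606, 0.303] pointing down, gripper open.
Joint ranges: [-2.81, 2.81], [-0.39, 2.02], [-1.27, 1.25], [0.06, 2.57], [-1.19, 4.33], [0.19, 2], [-2.82, 2.82]. Speed limits (rad/s): [1.89, 1.89, 2.39, 2.39, 3.01, 3.01, 3.01].

## Interface

Orientations are given as a unit quaternion [x, y, z, w].
In Python, from bench import arm gives the robot as it stands.
- The arm moves only by the tool carry_out, never from a script. Its arguments are lists of equal length, an entry for each row: "delta_pos": the shift along the tool's x, y, z in m, a list of three; "twist": the turn, a rotation vector about the tool's x, y, z in degrees, a list of three; "claw": the finger opening in m, from 0 to 0.094. A call has 1 to 12 rows; each row shifts and turns the commanded pose from where the row before left it, along the tool's axes as they then stand; what a row does not reach is not made up. A row lasts 1/8 s, in which the tool goes at most 62.5 mm and 10.7 degrees, less where a joint would pass 70% of its speed; a pose out of reach is approached as far as the arm can. A call is refused whole if a number of a shift passes 0.0625 or a number of a turn 10.7, either way. A call with a gripper value outside its range is refused whole. The fingers move at their own pace and stop on an object; the grip force is fixed at half the most. Time passes only in rows, so rows that do not move let the fingers close. It gives the time, the measured TCP pose, the force and the opening at its end, in the units of the state.
- arm.observe(): the state, without advancing time (a new reading comes with each control period).
- arm.snapshot(name): name is "scene" or "top" or "wrist"; returns the picture (480x640x3 uint8, red, green, blue); there is no depth.
- arm.camera_model(name): a dict with "vfov" (degrees; the focal length in pixels is half the picture's height over the tangent of half this angle, whatever the lens; pixels are square), "cx", "cy" (the principal point, pixels), "D" ([k1, k2, p1, p2, k3] as OpenCV has them; the pictures are not rectified), "rvec" (rotation vector, rad) and "tvec" (3), from world to camera coordinates, as OpenCV has them. Camera axes: x right, y down, z forward; pixel columns grow to the right and rows downward; lengths in m; the calibration is good to about 2 mm. A picture is of the moment at which its call begins: read the wrist's pose just before it. camera_model takes no time and is no camera call; for the wrist camera it gives the pose at the moment of the call.
- arm.finish_job(): hands the job in, once; it reports no verdict.
The state is a dict: "clock": time; "joints": joint angles; "qvel": joint speeds; "tau": joint torques, N m; "position": TCP position; "orientation": TCP orientation; "ft_force": force on the tool from outside, world axes, zero at the start; "wrist_torque": the same for the moment, N m; "width": opening from 0.0 (shut) to 1.0 (fully open).
Only numpy, scipy, OpenCV 4.12 (cv2) and the standard library are available. Lean on these libraries where they do the work, as an engineer would, in place of code of your own. Each camera call takes 0.05 s, during which the arm holds its last target.

## Working session

There is one attempt and no reset: what is moved stays moved. The work goes in short steps, Python scripts to look and compute and a tool call to move; the robot and the scene stay as the last step left them, time stands still between calls to the robot, and variables do not carry over. Pictures are saved under pics/ and viewed, and the job is handed in when it is done.

Besides the shell and the picture viewer there is one more tool, called by a JSON object that holds its "fn" and its "kwargs". carry_out: Moves the arm, as the interface text tells. Its arguments: {"type":"object","properties":{"delta_pos":{"type":"array"},"twist":{"type":"array"},"claw":{"type":"array"}},"required":["delta_pos","twist","claw"]}

```bash
mkdir -p pics; ls
python3 - <<'E'
from bench import arm
import cv2,json
s=arm.observe()
print({k:s[k] for k in ('clock','position','orientation','width','ft_force')})
for n in('scene','top','wrist'):
    m=arm.camera_model(n);print(n,m)
    im=arm.snapshot(n);cv2.imwrite(f'pics/{n}0.png',im[:,:,::-1])
E
```

```text
pics
{'clock': 0.0, 'position': array([ 0.15322252, -0.60566439,  0.30201155]), 'orientation': array([ 9.92333988e-01,  1.23583454e-01, -1.27437968e-04, -6.08580751e-04]), 'width': 1.0008250063372783, 'ft_force': array([ 0.10100315,  0.28920413, -0.91315283])}
scene {'vfov': 55.79318171004326, 'cx': 315.1793335464445, 'cy': 240.45690042281657, 'D': array([0.01947015, 0.        , 0.        , 0.        , 0.        ]), 'rvec': array([ 2.32770805,  1.14325274, -0.32467906]), 'tvec': array([-0.37087435, -0.25008658,  1.30766799])}
top {'vfov': 56.07482642633764, 'cx': 323.8010018485543, 'cy': 238.71199126692972, 'D': array([-0.11316413,  0.        ,  0.        ,  0.        ,  0.        ]), 'rvec': array([ 2.16519616, -2.13700334,  0.16614294]), 'tvec': array([0.07388475, 0.51589564, 1.01850219])}
wrist {'vfov': 58.10896320767005, 'cx': 310.9278573487598, 'cy': 236.87439926620482, 'D': array([0.01214399, 0.        , 0.        , 0.        , 0.        ]), 'rvec': array([-2.31065881,  1.79945329,  0.23651489]), 'tvec': array([-0.62439774, -0.02658784,  0.39205473])}
```

View pics/scene0.png

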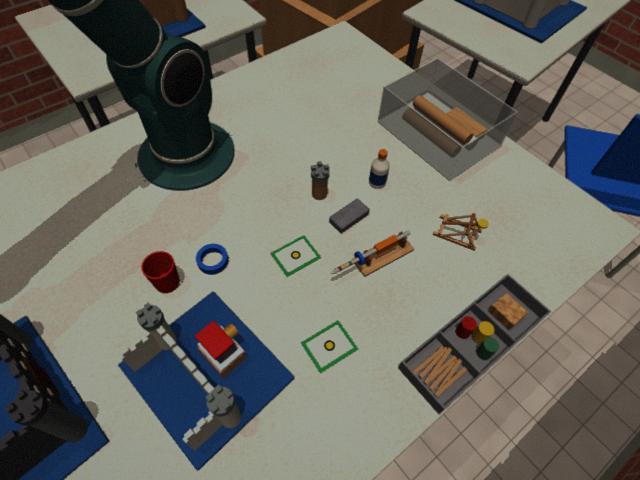

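View pics/top0.png

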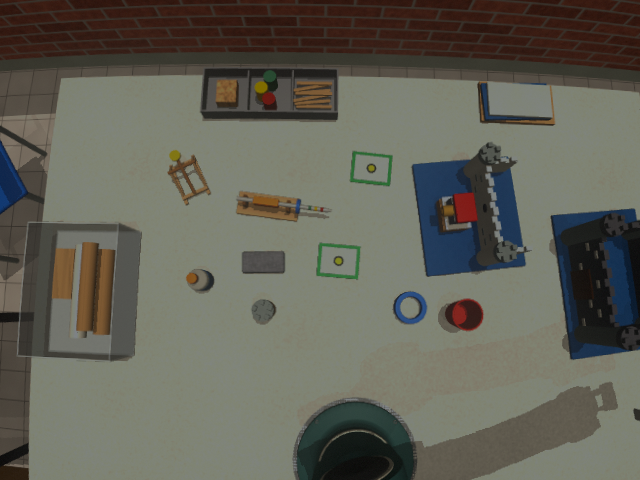

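View pics/wrist0.png

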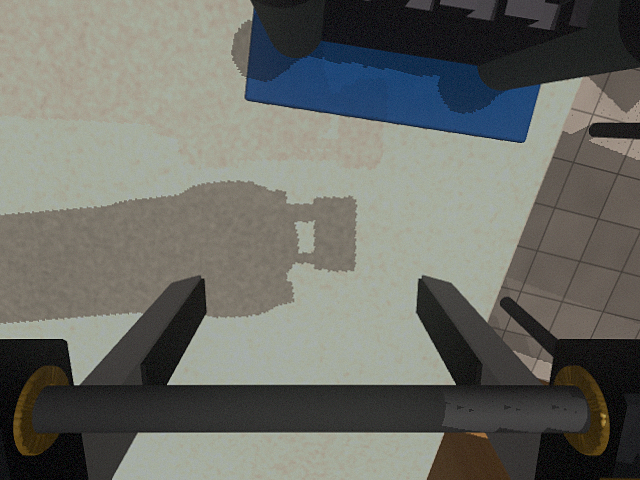

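```bash
cat > h.py <<'E'
import numpy as np,cv2
from scipy.spatial.transform import Rotation as Rn
def cam(m):
    f=240/np.tan(np.radians(m['vfov'])/2)
    return np.array([[f,0,m['cx']],[0,f,m['cy']],[0,0,1]]),np.array(m['D']),np.array(m['rvec']),np.array(m['tvec'])
def ray(m,p):
    K,D,r,t=cam(m);R=cv2.Rodrigues(r)[0]
    u=cv2.undistortPoints(np.array([[p]],float),K,D)[0,0]
    return -R.T@t, R.T@np.array([u[0],u[1],1])
def atz(m,p,z):
    o,d=ray(m,p);return o+d*(z-o[2])/d[2]
def tri(obs):
    A=np.zeros((3,3));b=np.zeros(3);rs=[ray(m,p) for m,p in obs]
    for o,d in rs:
        d=d/np.linalg.norm(d);P=np.eye(3)-np.outer(d,d);A+=P;b+=P@o
    x=np.linalg.solve(A,b)
    return x,[np.linalg.norm(np.cross(x-o,d/np.linalg.norm(d))) for o,d in rs]
def proj(m,X):
    K,D,r,t=cam(m);return cv2.projectPoints(np.array(X,float).reshape(-1,3),r,t,K,D)[0][:,0]
def crop(src,dst,x0,y0,w,h,s):
    im=cv2.imread(src)[y0:y0+h,x0:x0+w];cv2.imwrite(dst,cv2.resize(im,None,fx=s,fy=s,interpolation=cv2.INTER_CUBIC))
E
python3 - <<'E'
from h import *
from bench import arm
m=arm.camera_model('top')
for p in [(371,168),(338.5,261)]: print(p,atz(m,p,.003))
crop('pics/top0.png','pics/tc1.png',225,145,180,135,4)
crop('pics/top0.png','pics/tc2.png',405,135,130,150,4)
crop('pics/scene0.png','pics/sc1.png',260,215,160,120,5)
crop('pics/scene0.png','pics/sc2.png',120,290,160,120,5)
E
```

```text
(371, 168) [ 0.69914247 -0.03487116  0.003     ]
(338.5, 261) [0.46619367 0.04435623 0.003     ]
```

View pics/tc1.png

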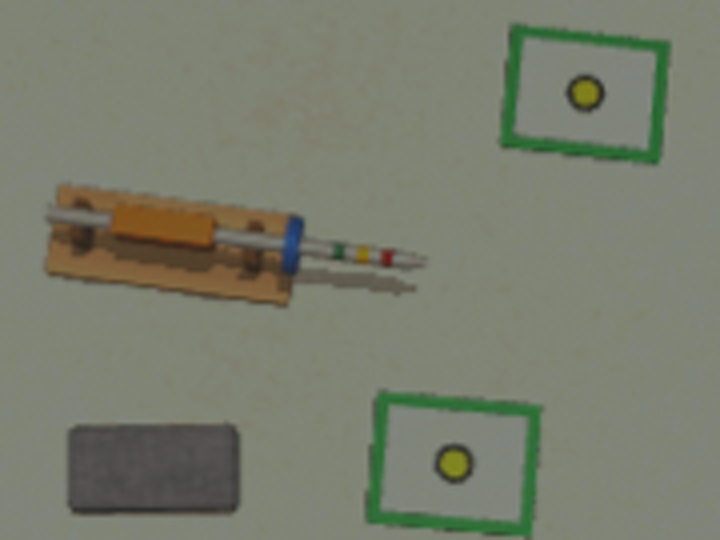

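View pics/tc2.png

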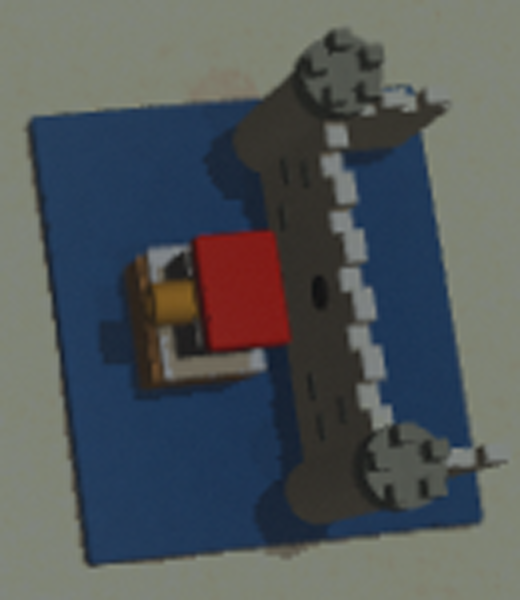

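View pics/sc1.png

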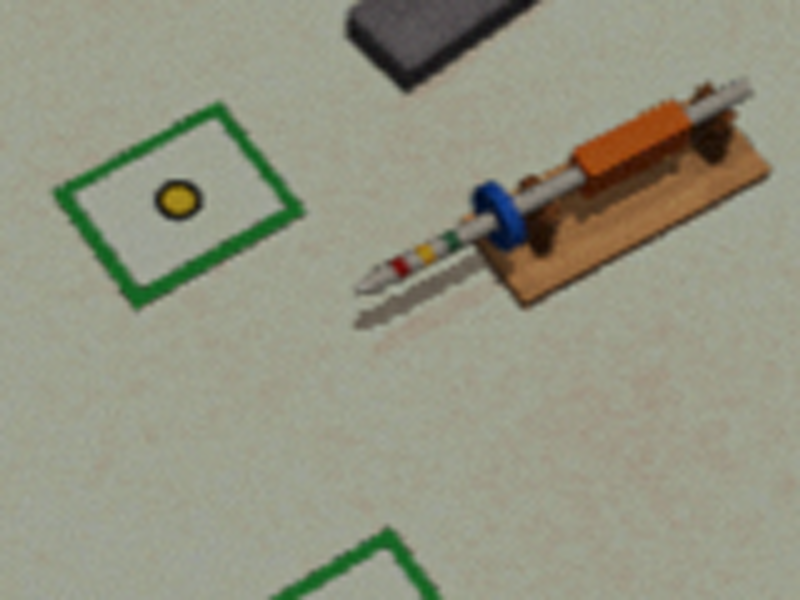

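View pics/sc2.png

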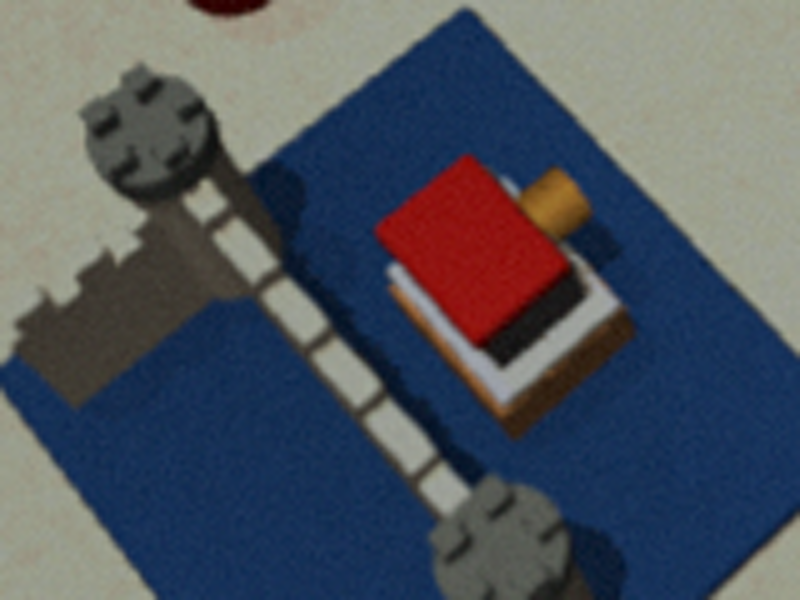

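Run:
```python
from h import *
from bench import arm
T=arm.camera_model('top');S=arm.camera_model('scene')
t2=lambda p:(405+(p[0]+.5)/4-.5,135+(p[1]+.5)/4-.5); s2=lambda p:(120+(p[0]+.5)/5-.5,290+(p[1]+.5)/5-.5)
t1=lambda p:(225+(p[0]+.5)/4-.5,145+(p[1]+.5)/4-.5); s1=lambda p:(260+(p[0]+.5)/5-.5,215+(p[1]+.5)/5-.5)
cs=[]
for a,b in [((195,237),(572,268)),((275,231),(483,346)),((290,341),(377,233)),((207,350),(468,155))]:
    x,e=tri([(T,t2(a)),(S,s2(b))]);cs.append(x);print('cap',x,e, atz(T,t2(a),.113)[:2],atz(S,s2(b),.113)[:2])
cs=np.array(cs);print(cs.mean(0));print(np.linalg.norm(np.diff(cs,axis=0),axis=1))
f=(cs[0]+cs[3])/2;bk=(cs[1]+cs[2])/2;print('yaw',np.degrees(np.arctan2(*(bk-f)[[1,0]])),np.degrees(np.arctan2(*(cs[0]-cs[3])[[1,0]]))-90)
# blue board corners front edge top z=.012
q=[atz(T,t2(p),.012) for p in [(32,118),(90,565),(482,520)]];print('board',q,np.linalg.norm(q[0]-q[1]))
q2=[atz(S,s2(p),.012) for p in [(467,10)]];print(q2)
e=q[0]-q[1];print('board yaw',np.degrees(np.arctan2(e[1],e[0]))-90)
for n,a,b in [('tip',(427,262),(356,290)),('handle tail?',(111,220),(690,115)),('handlefront',(215,232),(577,168)),('tail',(47,213),(748,88)),('mat',(454,463),(179,200))]:
    print(n,tri([(T,t1(a)),(S,s1(b))]),atz(T,t1(a),.05)[:2],atz(S,s1(b),.05)[:2])
print(atz(T,t1((454,463)),.003),atz(S,s1((179,200)),.003))
```

```text
cap [ 0.61010994 -0.20782592  0.10932682] [np.float64(0.00023846664827682922), np.float64(0.00023846664827680095)] [ 0.60906102 -0.2069099 ] [ 0.611721   -0.20797731]
cap [ 0.61513147 -0.2524606   0.11013362] [np.float64(0.0017703257485093592), np.float64(0.0017703257485094037)] [ 0.61355657 -0.25303888] [ 0.61728888 -0.25111039]
cap [ 0.55156521 -0.26023842  0.10949047] [np.float64(3.216678058267956e-05), np.float64(3.2166780582763666e-05)] [ 0.55086996 -0.2590023 ] [ 0.55323628 -0.26032908]
cap [ 0.54521534 -0.21407473  0.10847783] [np.float64(0.0012842489456846577), np.float64(0.001284248945684654)] [ 0.54497442 -0.21151153] [ 0.54662641 -0.21553344]
[ 0.58050549 -0.23364992  0.10935718]
[0.04492351 0.06404356 0.04660936]
yaw -82.8615599416136 -84.49984287753144
board [array([ 0.70855914, -0.13767812,  0.012     ]), array([ 0.43213995, -0.16774806,  0.012     ]), array([ 0.46124682, -0.41321523,  0.012     ])] 0.27804994201841615
[array([ 0.43569866, -0.16997037,  0.012     ])]
board yaw -83.79155686757224
tip (array([0.57983261, 0.06351042, 0.05248702]), [np.float64(0.00055168007
[... 162 characters left out ...]
t64(0.001021389319250206), np.float64(0.0010213893192499667)]) [0.60331184 0.24949229] [0.60157081 0.25333031]
handlefront (array([0.59445967, 0.18649827, 0.05755181]), [np.float64(0.0011472433675471956), np.float64(0.0011472433675470673)]) [0.59686248 0.18816262] [0.59091795 0.18942075]
tail (array([0.6071194 , 0.28739334, 0.0494182 ]), [np.float64(0.00019026277572984444), np.float64(0.00019026277572964487)]) [0.60710084 0.28744062] [0.6072536  0.28684302]
mat (array([0.46725094, 0.04482222, 0.00419669]), [np.float64(0.0005925804211207386), np.float64(0.000592580421120757)]) [0.46313189 0.04722565] [0.49017595 0.0283574 ]
[0.46768932 0.04526977 0.003     ] [0.4663277  0.04473786 0.003     ]
```

Two mats: (371,168), y=-0.035, and (338.5,261), y=+0.045. The second is farther left, and the enlarged crop confirms a green edge and a yellow spot, so it is the one meant. The white castle at (470,215) carries the red cap; the dark castle at the right is a look-alike. Next I move over the cap with the fingers shut.

{"fn": "carry_out", "kwargs": {"delta_pos": [[0.042,-0.0213,0],[0.042,-0.0213,0],[0.042,-0.0213,0],[0.042,-0.0213,0],[0.042,-0.0213,0],[0.042,-0.0213,0],[0.042,-0.0213,0],[0.042,-0.0213,0],[0.042,-0.0213,0],[0.042,-0.0213,0],[0.042,-0.0213,0],[0.042,-0.0213,0]], "twist": [[0,0,0],[0,0,0],[0,0,0],[0,0,0],[0,0,0],[0,0,0],[0,0,0],[0,0,0],[0,0,0],[0,0,0],[0,0,0],[0,0,0]], "claw": [0,0,0,0,0,0,0,0,0,0,0,0]}}

```text
clock: 1.65
position: [0.5801, -0.2334, 0.3025]
orientation: [0.992, 0.123, -0.0, -0.0]
ft_force: [-0.0, -0.1, 0.1]
width: 0.007
```

{"fn": "carry_out", "kwargs": {"delta_pos": [[0,0,0],[0,0,0],[0,0,0],[0,0,0],[0,0,0],[0,0,0],[0,0,0],[0,0,0],[0,0,0],[0,0,0]], "twist": [[0,0,-10.2],[0,0,-10.2],[0,0,-10.2],[0,0,-10.2],[0,0,-10.2],[0,0,-10.2],[0,0,-10.2],[0,0,-10.2],[0,0,0],[0,0,0]], "claw": [0,0,0,0,0,0,0,0,0,0]}}

```text
clock: 2.9
position: [0.5791, -0.2346, 0.3025]
orientation: [0.672, 0.74, -0.0, -0.0]
ft_force: [0.5, 0.9, 0.4]
width: 0.003
```

```bash
cat > st.py <<'E'
from h import *
from bench import arm
def st():
    s=arm.observe();R=Rn.from_quat(s['orientation']).as_matrix()
    print('t',round(s['clock'],2),'pos',s['position'].round(4),'xyaw',np.degrees(np.arctan2(R[1,0],R[0,0])).round(2),'z',R[:,2].round(4),'w',round(s['width']*.094,4),'F',s['ft_force'].round(1),'M',s['wrist_torque'].round(2),'q',s['joints'].round(2))
    return s,R
def to(target,R,p):
    print('tool delta',(R.T@(np.array(target)-p)).round(4))
def snap(n,f):
    m=arm.camera_model(n);im=arm.snapshot(n);cv2.imwrite(f,im[:,:,::-1]);return m
E
python3 - <<'E'
from st import *
s,R=st(); to([.5805,-.2336,.21],R,s['position'])
m=snap('wrist','pics/w1.png')
print(proj(m,[[.5805,-.2336,.112],[.5756,-.1869,.087]]))
E
```

```text
t 2.9 pos [ 0.5791 -0.2346  0.3025] xyaw 95.55 z [-2.e-04  2.e-04 -1.e+00] w 0.0003 F [0.5 0.9 0.4] M [-0.04 -0.08 -0.03] q [ 0.72  0.47 -0.52  1.6   0.25  1.14  0.24]
tool delta [0.0008 0.0015 0.0925]
[[313.06686016 238.52708122]
 [312.4293321  162.60372053]]
```

View pics/w1.png

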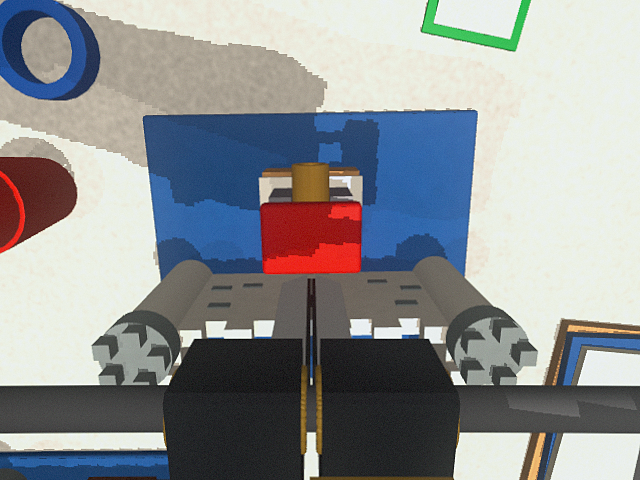

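The wrist picture shows the red cap centred at (311,238), against a predicted (313,238.5), and the tube mouth at (311,164). They agree, so I go down.

{"fn": "carry_out", "kwargs": {"delta_pos": [[0.001,0.001,0.02],[0,0,0.02],[0,0,0.02],[0,0,0.02],[0,0,0.008],[0,0,0.0025],[0,0,0.0025],[0,0,0.0025],[0,0,0.0025],[0,0,0.0025],[0,0,0]], "twist": [[0,0,0],[0,0,0],[0,0,0],[0,0,0],[0,0,0],[0,0,0],[0,0,0],[0,0,0],[0,0,0],[0,0,0],[0,0,0]], "claw": [0,0,0,0,0,0,0,0,0,0,0]}}

```text
clock: 4.32
position: [0.5803, -0.2334, 0.2028]
orientation: [0.67, 0.742, 0.0, 0.0]
ft_force: [-0.2, 0.1, 2.1]
width: 0.004
```

Run:
```python
from st import *
st()
```

```text
t 4.33 pos [ 0.5803 -0.2334  0.2028] xyaw 95.79 z [ 9.e-04 -4.e-04 -1.e+00] w 0.0003 F [-0.2  0.1  2.1] M [ 0.07  0.06 -0.01] q [ 0.69  0.57 -0.49  1.68  0.31  0.96  0.19]
```

{"fn": "carry_out", "kwargs": {"delta_pos": [[0,0,0.001],[0,0,0.001],[0,0,0.001],[0,0,0]], "twist": [[0,0,0],[0,0,0],[0,0,0],[0,0,0]], "claw": [0,0,0,0]}}

```text
clock: 4.82
position: [0.5805, -0.2334, 0.2021]
orientation: [0.67, 0.742, -0.0, 0.001]
ft_force: [-16.1, 3.8, 40.5]
width: 0.006
```

Run:
```python
from st import *
st()
```

```text
t 4.83 pos [ 0.5805 -0.2334  0.2021] xyaw 95.79 z [ 0.0014 -0.0016 -1.    ] w 0.0005 F [-16.1   3.8  40.5] M [1.06 3.84 0.01] q [ 0.69  0.57 -0.49  1.69  0.32  0.96  0.19]
```

Hard stop at 40 N with the fingertips at z = 0.105, so the guide is home. I back off straight up.

{"fn": "carry_out", "kwargs": {"delta_pos": [[0,0,-0.004],[0,0,-0.02],[0,0,-0.03],[0,0,-0.03],[0,0,-0.026],[0,0,0],[0,0,0]], "twist": [[0,0,0],[0,0,0],[0,0,0],[0,0,0],[0,0,0],[0,0,0],[0,0,0]], "claw": [0,0,0,0,0,0,0]}}

```text
clock: 5.7
position: [0.5799, -0.2334, 0.3091]
orientation: [0.67, 0.742, -0.0, -0.0]
ft_force: [0.1, 0.0, -0.9]
width: 0.006
```

Run:
```python
from st import *
s,R=st()
m=snap('wrist','pics/w2.png')
crop('pics/w2.png','pics/w2c.png',240,140,150,150,4)
d=np.array([np.cos(np.radians(-84)),np.sin(np.radians(-84)),0])
c=np.array([.5805,-.2336,.105]);l=np.array([-d[1],d[0],0])
pts=[c+a*d*.024+b*l*.033 for a in(-1,1) for b in(-1,1)]
M=c-.047*d;M[2]=.08
pts+=[M+l*.013,M-l*.013,M+[0,0,.013]]
print(((proj(m,pts)-[240,140]+.5)*4-.5).round(0))
```

```text
t 5.7 pos [ 0.5799 -0.2334  0.3091] xyaw 95.79 z [-2.e-04  0.e+00 -1.e+00] w 0.0006 F [ 0.1  0.  -0.9] M [-0.06 -0.11  0.03] q [ 0.72  0.46 -0.52  1.59  0.25  1.16  0.24]
[[ 91. 243.]
 [484. 242.]
 [100. 514.]
 [477. 513.]
 [360.  90.]
 [214.  91.]
 [287.  97.]]
```

View pics/w2c.png

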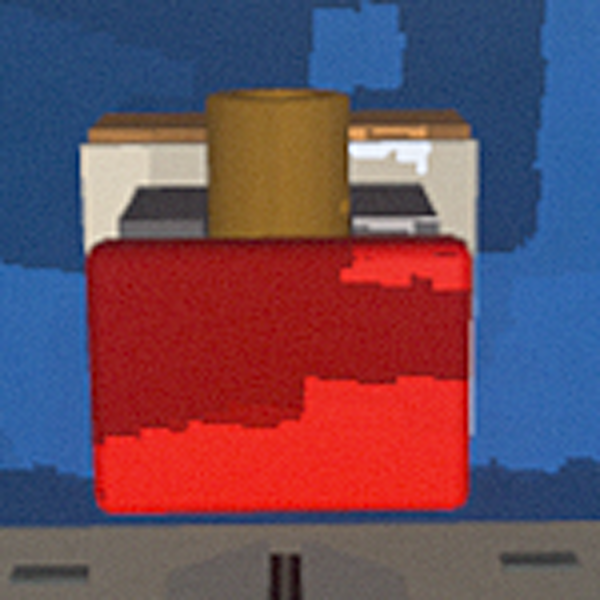

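Run:
```python
from st import *
s=arm.observe()
m=arm.camera_model('wrist')
im=cv2.imread('pics/w2.png').astype(int)
P=[]
for c in range(165,455,2):
    col=im[90:150,c,2]  # red channel: high on table(or shadow), low on blue
    thr=(col[:8].mean()+col[-8:].mean())/2
    k=[i for i in range(len(col)-1) if col[i]>thr>=col[i+1]]
    if k and col[:8].mean()>60: i=k[0];P.append((c,90+i+(col[i]-thr)/(col[i]-col[i+1])))
P=np.array(P);W=np.array([atz(m,p,.012) for p in P])[:,:2]
for _ in range(4):
    c=W.mean(0);v=np.linalg.svd(W-c)[2][0];n=np.array([-v[1],v[0]]);r=(W-c)@n;W=W[abs(r)<max(2*r.std(),2e-4)]
v=v*np.sign(v[0])
print(len(W),c,r.std(),'dir yaw',np.degrees(np.arctan2(-v[0],v[1])))
yaw=np.arctan2(-v[0],v[1]);d=np.array([np.cos(yaw),np.sin(yaw)])
print('edge along d',c@d, 'mouth along d expected',c@d+.035,'est',np.array([.5741,-.1871])@d)
```

```text
129 [ 0.56628331 -0.15285176] 0.00013653833688221845 dir yaw -83.49658917149613
edge along d 0.21600676668198837 mouth along d expected 0.2510067666819884 est 0.2509199544988165
```

Board edge gives tube yaw -83.5° and mouth (0.574, -0.187), both consistent. Next, the rod.

{"fn": "carry_out", "kwargs": {"delta_pos": [[0.0559,0.008,0],[0.0559,0.008,0],[0.0559,0.008,0],[0.0559,0.008,0],[0.0559,0.008,0],[0.0559,0.008,0],[0.0559,0.008,0],[0.0559,0.008,0],[0,0,0],[0,0,0],[0,0,0]], "twist": [[0,0,0],[0,0,0],[0,0,0],[0,0,0],[0,0,0],[0,0,0],[0,0,0],[0,0,0],[0,0,6.4],[0,0,6.4],[0,0,0]], "claw": [0,0,0,0,0.03,0.06,0.06,0.06,0.06,0.06,0.06]}}

```text
clock: 7.12
position: [0.5984, 0.2181, 0.3085]
orientation: [0.749, 0.663, -0.001, -0.0]
ft_force: [0.4, -0.7, -0.1]
width: 0.633
```

Run:
```python
from st import *
s,R=st()
m=snap('wrist','pics/w3.png')
d=np.array([-.121,-.9927,0]);g=np.array([.5986,.2174,.05])
print(proj(m,[g,g+.08*d,g+.155*d,g-.07*d,g+[0,0,.011]]).round(1))
to([.5986,.2174,.3],R,s['position'])
```

```text
t 7.12 pos [0.5984 0.2181 0.3085] xyaw 83.05 z [-1.1e-03 -4.0e-04 -1.0e+00] w 0.0595 F [ 0.4 -0.7 -0.1] M [-0.06 -0.06  0.01] q [ 0.03  0.5  -0.59  1.56  0.29  1.18 -0.74]
[[311.5 218.3]
 [311.5 309.7]
 [311.6 386.9]
 [311.5 128.8]
 [311.5 221.3]]
tool delta [-0.0006  0.0003  0.0085]
```

View pics/w3.png

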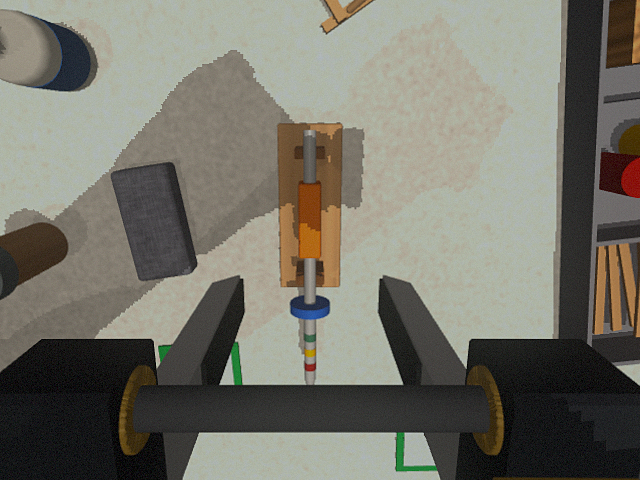

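The wrist view has the handle at (311,220), the collar at (310,308) and the tip at about (310,385), all within 1 px of prediction. I descend and grip.

{"fn": "carry_out", "kwargs": {"delta_pos": [[-0.0006,-0.0004,0.034],[0,0,0.034],[0,0,0.034],[0,0,0.034],[0,0,0.03],[0,0,0.0155],[0,0,0],[0,0,0]], "twist": [[0,0,0],[0,0,0],[0,0,0],[0,0,0],[0,0,0],[0,0,0],[0,0,0],[0,0,0]], "claw": [0.06,0.06,0.06,0.06,0.06,0.06,0.06,0.06]}}

```text
clock: 8.18
position: [0.5986, 0.2177, 0.1288]
orientation: [0.749, 0.663, 0.001, 0.0]
ft_force: [0.6, -0.4, 0.5]
width: 0.638
```

Run:
```python
from st import *
s,R=st()
m=snap('wrist','pics/w4.png')
```

```text
t 8.18 pos [0.5986 0.2177 0.1288] xyaw 83.02 z [ 1.3e-03  6.0e-04 -1.0e+00] w 0.0599 F [ 0.6 -0.4  0.5] M [-0.08 -0.09  0.  ] q [-0.03  0.7  -0.51  1.69  0.42  0.87 -0.84]
```

View pics/w4.png

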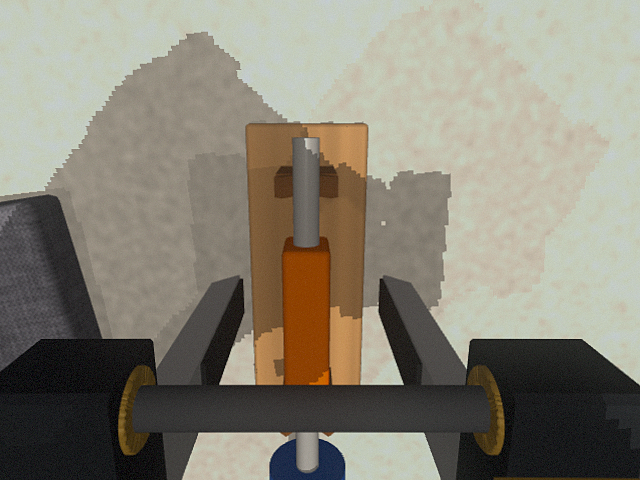

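{"fn": "carry_out", "kwargs": {"delta_pos": [[0,-0.0018,0.001],[0,0,0],[0,0,0],[0,0,0],[0,0,0],[0,0,0],[0,0,0]], "twist": [[0,0,0],[0,0,0],[0,0,0],[0,0,0],[0,0,0],[0,0,0],[0,0,0]], "claw": [0.06,0.06,0,0,0,0,0]}}

```text
clock: 9.1
position: [0.5966, 0.2176, 0.1268]
orientation: [0.749, 0.663, 0.0, 0.0]
ft_force: [1.5, 0.5, -0.5]
width: 0.19
```

Run:
```python
from st import *
s,R=st()
```

```text
t 9.1 pos [0.5966 0.2176 0.1268] xyaw 82.99 z [ 6.e-04  2.e-04 -1.e+00] w 0.0179 F [ 1.5  0.5 -0.5] M [ 0.01 -0.34  0.09] q [-0.03  0.7  -0.51  1.69  0.42  0.86 -0.84]
```

{"fn": "carry_out", "kwargs": {"delta_pos": [[0,0,-0.01],[0,0,-0.02],[0,0,-0.02],[0,0,-0.02],[0,0,-0.01],[-0.0382,-0.0025,0],[-0.0382,-0.0025,0],[-0.0382,-0.0025,0],[-0.0382,-0.0025,0],[-0.0382,-0.0025,0],[-0.0382,-0.0025,0]], "twist": [[0,0,0],[0,0,0],[0,0,0],[0,0,0],[0,0,0],[0,0,0],[0,0,0],[0,0,0],[0,0,0],[0,0,0],[0,0,0]], "claw": [0,0,0,0,0,0,0,0,0,0,0]}}

```text
clock: 10.48
position: [0.5531, -0.0092, 0.2069]
orientation: [0.749, 0.663, -0.0, -0.0]
ft_force: [1.0, -0.4, -1.7]
width: 0.186
```

{"fn": "carry_out", "kwargs": {"delta_pos": [[0,0,0.02],[0,0,0.02],[0,0,0.01],[0,0,0],[0,0,0],[0,0,0]], "twist": [[0,0,-4.5],[0,0,-4.5],[0,0,-4.5],[0,0,0],[0,0,0],[0,0,0]], "claw": [0,0,0,0,0,0]}}

```text
clock: 11.22
position: [0.5537, -0.008, 0.1572]
orientation: [0.666, 0.746, 0.0, 0.0]
ft_force: [-0.7, -0.1, -1.8]
width: 0.189
```

Run:
```python
from st import *
s,R=st()
for n in('wrist','top','scene'): snap(n,f'pics/{n}5.png')
crop('pics/top5.png','pics/t5c.png',340,160,160,120,5)
crop('pics/scene5.png','pics/s5c.png',200,240,160,120,5)
```

```text
t 11.22 pos [ 0.5537 -0.008   0.1572] xyaw 96.44 z [ 7.e-04 -1.e-04 -1.e+00] w 0.0177 F [-0.7 -0.1 -1.8] M [ 0.01 -0.1  -0.02] q [ 0.41  0.54 -0.57  1.89  0.39  0.82 -0.26]
```

View pics/wrist5.png

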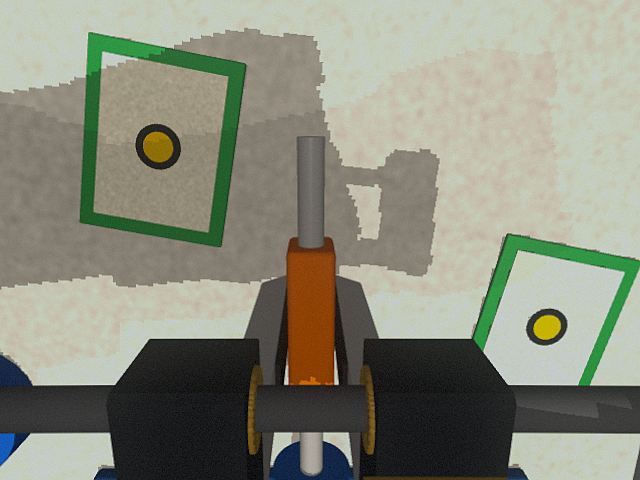

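View pics/t5c.png

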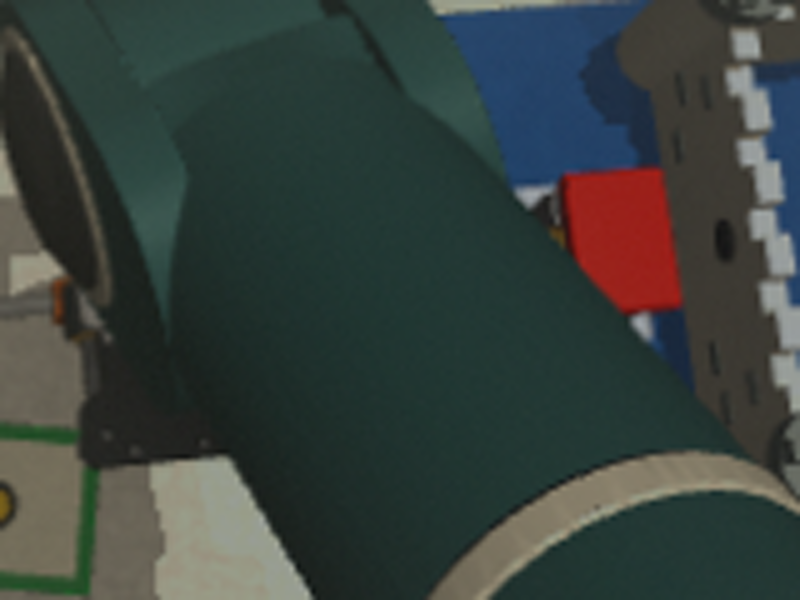

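View pics/s5c.png

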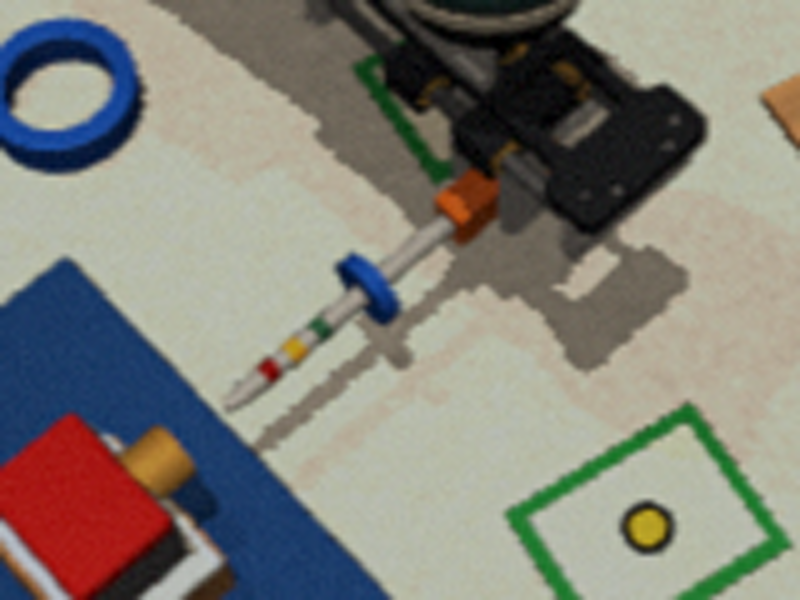

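```bash
cat > ov.py <<'E'
from st import *
def ov(src,dst,M,yaw,TCP,ryaw,zr,box,s=8,tip=.155):
    m=arm.camera_model('scene');x0,y0,w,h=box
    crop(src,dst,x0,y0,w,h,s);im=cv2.imread(dst)
    def pl(P,c,closed=False):
        q=((proj(m,P)-[x0,y0]+.5)*s-.5).round().astype(int);cv2.polylines(im,[q.reshape(-1,1,2)],closed,c,1)
    d=np.array([np.cos(yaw),np.sin(yaw),0]);l=np.array([-d[1],d[0],0]);z=np.array([0,0,1.])
    th=np.linspace(0,2*np.pi,40)
    for a in(0,.023): pl([M+a*d+.013*(np.cos(t)*l+np.sin(t)*z) for t in th],(255,255,0),True)
    C=M+.047*d+[0,0,.025]
    pl([C+a*d*.024+b*l*.033 for a,b in((-1,-1),(-1,1),(1,1),(1,-1))],(0,255,0),True)
    e=np.array([np.cos(ryaw),np.sin(ryaw),0]);k=np.array([-e[1],e[0],0]);G=np.array([TCP[0],TCP[1],zr])
    for b in(-1,1):
        pl([G+.03*e+b*k*.005,G+(tip-.01)*e+b*k*.005],(255,0,255))
    pl([G+.03*e,G+tip*e],(255,0,255))
    pl([G+.08*e+.017*(np.cos(t)*k+np.sin(t)*z) for t in th],(255,0,255),True)
    cv2.imwrite(dst,im)
E
python3 - <<'E'
from ov import *
m=arm.camera_model('scene');print(ray(m,(320,240))[0])
s=arm.observe()
ov('pics/scene5.png','pics/o5.png',np.array([.574,-.187,.08]),np.radians(-83.5),s['position'],np.radians(-83.56),s['position'][2]-.0768,(195,280,95,70))
E
```

```text
[ 0.95174355 -0.28867594  0.95965467]
```

View pics/o5.png

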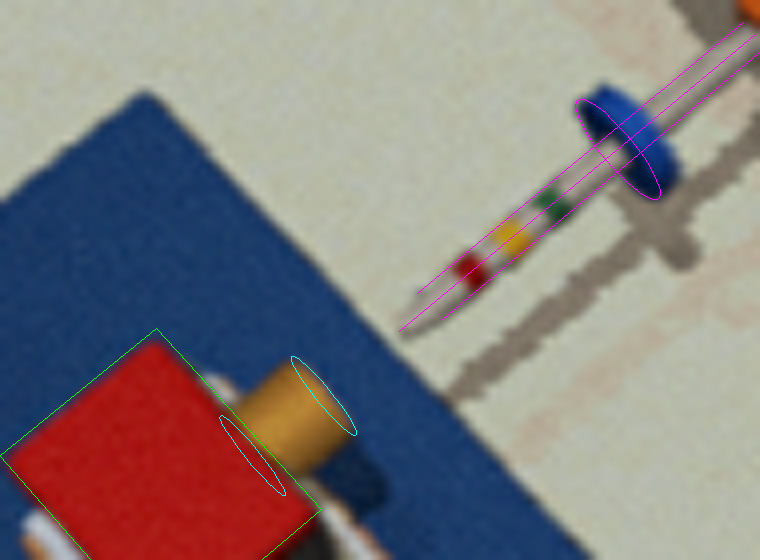

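{"fn": "carry_out", "kwargs": {"delta_pos": [[-0.01,0,0],[-0.01,0,0],[0,0,0],[0,0,0]], "twist": [[0,0,0],[0,0,0],[0,0,0],[0,0,0]], "claw": [0,0,0,0]}}

```text
clock: 11.88
position: [0.5557, -0.0279, 0.1566]
orientation: [0.666, 0.746, 0.0, -0.0]
ft_force: [-0.6, 0.5, -1.1]
width: 0.187
```

Run:
```python
from ov import *
s,R=st();snap('scene','pics/scene6.png')
yaw=np.arctan2(R[1,0],R[0,0])-np.pi
ov('pics/scene6.png','pics/o6.png',np.array([.574,-.187,.08]),np.radians(-83.5),s['position'],yaw,s['position'][2]-.0768,(195,280,95,70))
crop('pics/scene6.png','pics/o6c.png',210,290,64,48,12)
```

```text
t 11.88 pos [ 0.5557 -0.0279  0.1566] xyaw 96.49 z [-1.e-04  2.e-04 -1.e+00] w 0.0175 F [-0.6  0.5 -1.1] M [-0.01 -0.05  0.02] q [ 0.44  0.55 -0.57  1.89  0.39  0.82 -0.22]
```

View pics/o6.png

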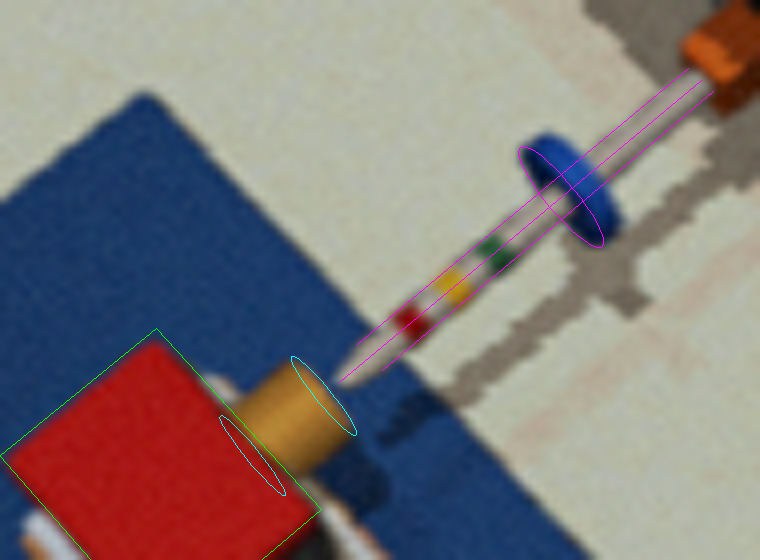

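View pics/o6c.png

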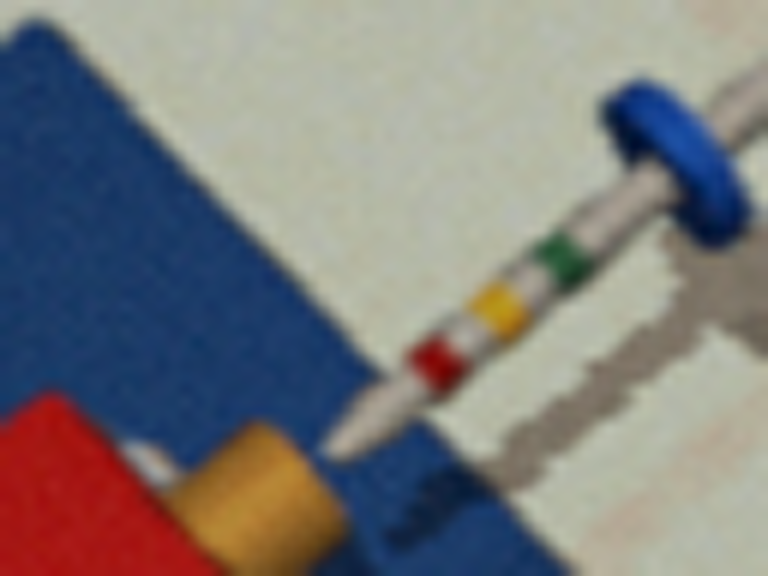

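Tip at crop (342,382) lies on the line into the mouth centre at (324,396), so it is aligned. Inserting.

{"fn": "carry_out", "kwargs": {"delta_pos": [[-0.005,0,0],[-0.005,0,0],[-0.005,0,0],[-0.005,0,0],[-0.005,0,0],[0,0,0]], "twist": [[0,0,0],[0,0,0],[0,0,0],[0,0,0],[0,0,0],[0,0,0]], "claw": [0,0,0,0,0,0]}}

```text
clock: 12.68
position: [0.5586, -0.0532, 0.1566]
orientation: [0.666, 0.746, -0.0, -0.0]
ft_force: [0.8, -0.2, -1.5]
width: 0.193
```

Run:
```python
from ov import *
s,R=st()
```

```text
t 12.68 pos [ 0.5586 -0.0532  0.1566] xyaw 96.46 z [-1.e-04 -0.e+00 -1.e+00] w 0.0181 F [ 0.8 -0.2 -1.5] M [-0.03 -0.12  0.01] q [ 0.48  0.55 -0.56  1.87  0.39  0.83 -0.17]
```

{"fn": "carry_out", "kwargs": {"delta_pos": [[-0.006,0,0],[-0.006,0,0],[-0.006,0,0],[-0.006,0,0],[-0.006,0,0],[0,0,0]], "twist": [[0,0,0],[0,0,0],[0,0,0],[0,0,0],[0,0,0],[0,0,0]], "claw": [0,0,0,0,0,0]}}

```text
clock: 13.42
position: [0.562, -0.0831, 0.1566]
orientation: [0.666, 0.746, -0.0, -0.0]
ft_force: [-0.0, 0.1, -0.3]
width: 0.184
```

Run:
```python
from ov import *
s,R=st();snap('scene','pics/scene7.png')
crop('pics/scene7.png','pics/o7c.png',210,290,64,48,12)
```

```text
t 13.43 pos [ 0.562  -0.0831  0.1566] xyaw 96.45 z [-1.e-04 -0.e+00 -1.e+00] w 0.0173 F [-0.   0.1 -0.3] M [ 0.02 -0.1  -0.04] q [ 0.52  0.56 -0.56  1.86  0.39  0.83 -0.12]
```

View pics/o7c.png

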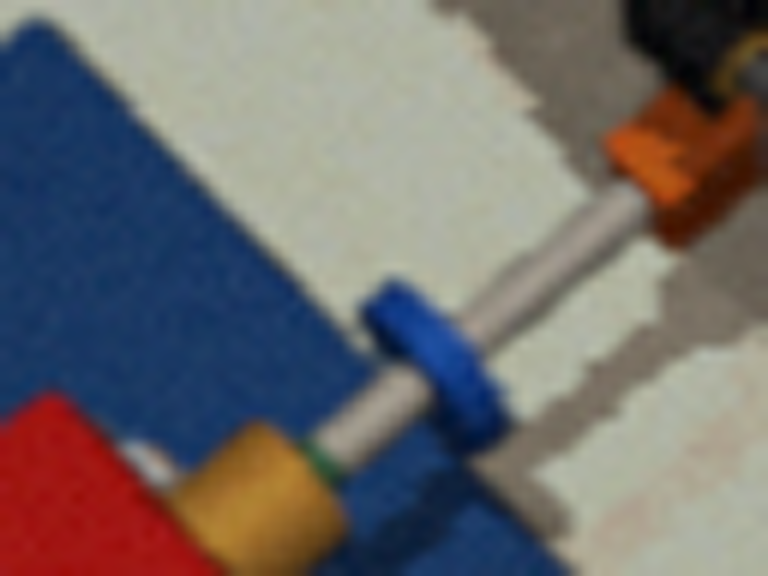

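The rod is in the tube, green band at the mouth at crop (325,460), collar at (435,370), with no side force. About 25 mm remain.

{"fn": "carry_out", "kwargs": {"delta_pos": [[-0.006,0,0],[-0.006,0,0],[-0.006,0,0],[-0.003,0,0],[-0.002,0,0],[0,0,0]], "twist": [[0,0,0],[0,0,0],[0,0,0],[0,0,0],[0,0,0],[0,0,0]], "claw": [0,0,0,0,0,0]}}

```text
clock: 14.22
position: [0.5646, -0.1054, 0.1566]
orientation: [0.666, 0.746, 0.0, -0.0]
ft_force: [0.4, -0.4, -1.4]
width: 0.192
```

{"fn": "carry_out", "kwargs": {"delta_pos": [[-0.001,0,0],[-0.001,0,0],[-0.001,0,0]], "twist": [[0,0,0],[0,0,0],[0,0,0]], "claw": [0,0,0]}}

```text
clock: 14.6
position: [0.5649, -0.1076, 0.1566]
orientation: [0.666, 0.746, 0.0, -0.0]
ft_force: [-1.6, 8.3, -0.7]
width: 0.193
```

{"fn": "carry_out", "kwargs": {"delta_pos": [[-0.001,0,0],[0,0,0]], "twist": [[0,0,0],[0,0,0]], "claw": [0,0]}}

```text
clock: 14.85
position: [0.565, -0.1077, 0.1566]
orientation: [0.665, 0.746, 0.001, -0.001]
ft_force: [-1.4, 8.9, 1.1]
width: 0.192
```

Run:
```python
from ov import *
s,R=st();snap('scene','pics/scene8.png')
crop('pics/scene8.png','pics/o8c.png',200,290,64,48,12)
```

```text
t 14.85 pos [ 0.565  -0.1077  0.1566] xyaw 96.57 z [-4.0e-04  1.9e-03 -1.0e+00] w 0.018 F [-1.4  8.9  1.1] M [ 2.    0.32 -0.08] q [ 0.56  0.57 -0.55  1.84  0.39  0.84 -0.07]
```

View pics/o8c.png

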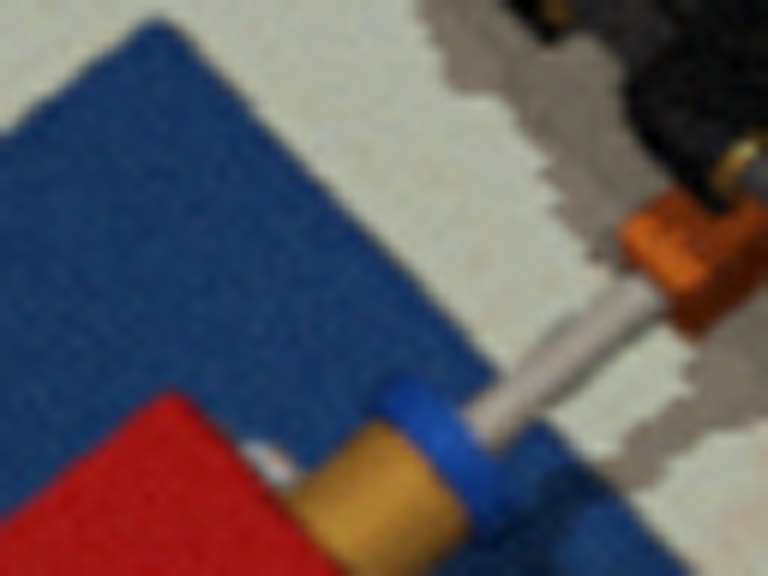

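The picture shows the blue collar flush on the tube's mouth at (440,450), at a steady 9 N. I withdraw straight back.

{"fn": "carry_out", "kwargs": {"delta_pos": [[0.003,0,0],[0.007,0,0],[0.01,0,0],[0.01,0,0],[0.01,0,0],[0.01,0,0],[0.01,0,0],[0.01,0,0],[0.01,0,0],[0.015,0,0],[0.015,0,0],[0,0,0]], "twist": [[0,0,0],[0,0,0],[0,0,0],[0,0,0],[0,0,0],[0,0,0],[0,0,0],[0,0,0],[0,0,0],[0,0,0],[0,0,0],[0,0,0]], "claw": [0,0,0,0,0,0,0,0,0,0,0,0]}}

```text
clock: 16.4
position: [0.5525, 0.0015, 0.1567]
orientation: [0.665, 0.747, 0.0, -0.0]
ft_force: [-0.2, -0.4, -0.4]
width: 0.19
```

Run:
```python
from ov import *
s,R=st();snap('scene','pics/scene9.png')
crop('pics/scene9.png','pics/o9c.png',190,250,160,120,5)
d=-R[:,0];to([*(np.array([.467,.045])-.154*d[:2]),.2268],R,s['position'])
```

```text
t 16.4 pos [0.5525 0.0015 0.1567] xyaw 96.62 z [ 0.e+00  5.e-04 -1.e+00] w 0.0178 F [-0.2 -0.4 -0.4] M [-0.05 -0.04 -0.06] q [ 0.39  0.54 -0.57  1.9   0.39  0.82 -0.27]
tool delta [ 0.2071 -0.0799 -0.07  ]
```

View pics/o9c.png

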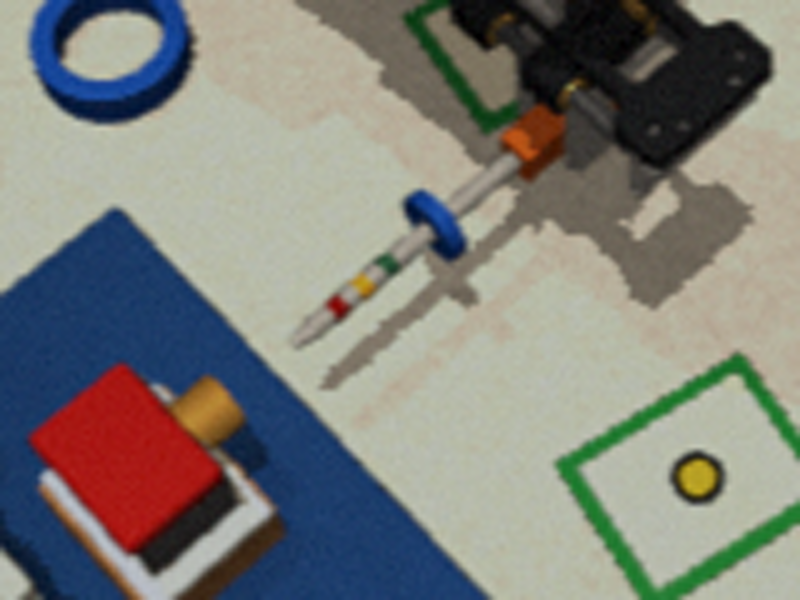

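The rod is fully out, its tip at crop (298,340), and the guide is still home. I raise it and carry it to the mat.

{"fn": "carry_out", "kwargs": {"delta_pos": [[0,0,-0.02],[0,0,-0.03],[0,0,-0.02],[0.03,-0.0114,0],[0.03,-0.0114,0],[0.03,-0.0114,0],[0.03,-0.0114,0],[0.03,-0.0114,0],[0.03,-0.0114,0],[0.027,-0.0114,0],[0,0,0],[0,0,0]], "twist": [[0,0,0],[0,0,0],[0,0,0],[0,0,0],[0,0,0],[0,0,0],[0,0,0],[0,0,0],[0,0,0],[0,0,0],[0,0,0],[0,0,0]], "claw": [0,0,0,0,0,0,0,0,0,0,0,0]}}

```text
clock: 17.95
position: [0.4504, 0.1959, 0.2271]
orientation: [0.666, 0.746, 0.0, 0.0]
ft_force: [-0.1, -0.2, -1.3]
width: 0.188
```

Run:
```python
from ov import *
s,R=st()
for n in('wrist','top','scene'): snap(n,f'pics/{n}10.png')
d=-R[:,0];print('tip est',s['position']+.1545*d-[0,0,.0768])
crop('pics/scene10.png','pics/s10c.png',220,180,160,120,5)
print(proj(arm.camera_model('scene'),[[.467,.045,.15]]))
```

```text
t 17.95 pos [0.4504 0.1959 0.2271] xyaw 96.46 z [ 5.e-04 -3.e-04 -1.e+00] w 0.0177 F [-0.1 -0.2 -1.3] M [-0.05 -0.12 -0.05] q [ 0.13  0.35 -0.71  1.99  0.29  0.9  -0.62]
tip est [0.4677347  0.04241923 0.15031891]
[[294.19244754 219.7830548 ]]
```

View pics/s10c.png

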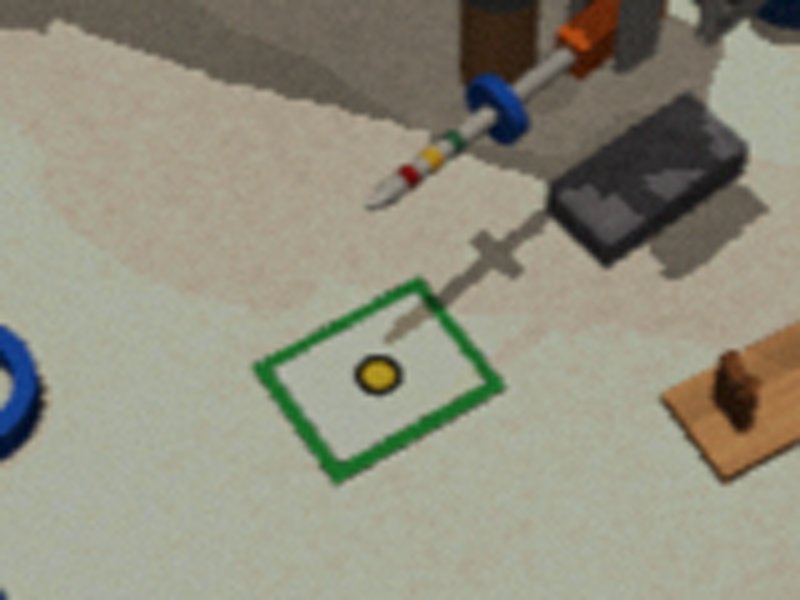

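View pics/top10.png

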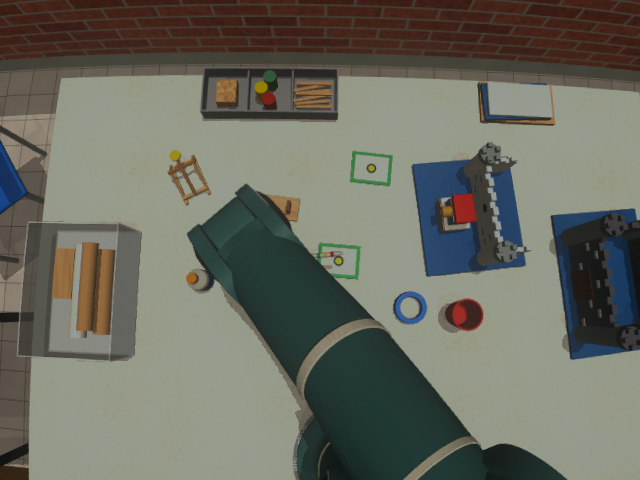

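View pics/scene10.png

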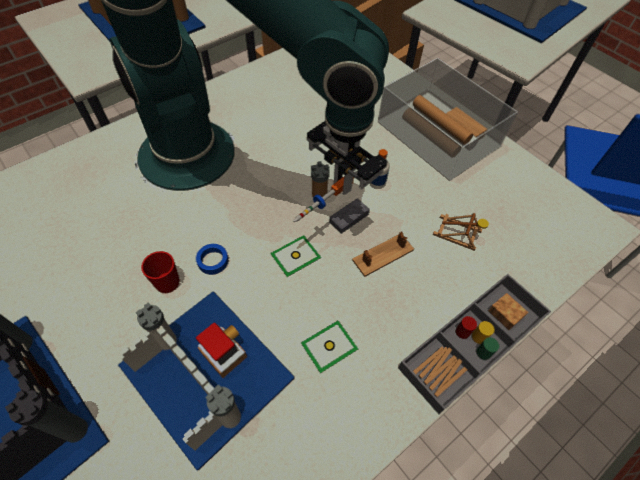

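{"fn": "carry_out", "kwargs": {"delta_pos": [[0.002,0,0],[0,0,0],[0,0,0],[0,0,0]], "twist": [[0,0,0],[0,0,0],[0,0,0],[0,0,0]], "claw": [0,0,0,0]}}

```text
clock: 18.6
position: [0.4497, 0.1985, 0.2266]
orientation: [0.666, 0.746, -0.0, -0.0]
ft_force: [0.2, -0.5, -0.9]
width: 0.186
```

Run:
```python
from ov import *
s,R=st()
for n in('top','scene'): snap(n,f'pics/{n}11.png')
yaw=np.arctan2(R[1,0],R[0,0])-np.pi
ov('pics/scene11.png','pics/o11.png',np.array([.574,-.187,.08]),np.radians(-83.5),s['position'],yaw,s['position'][2]-.0768,(280,180,70,55),s=10)
crop('pics/top11.png','pics/t11c.png',300,230,80,60,8)
T=arm.camera_model('top')
print((proj(T,[[.467,.045,.15]])-[300,230]+.5)*8-.5, s['qvel'].round(3))
```

```text
t 18.6 pos [0.4497 0.1985 0.2266] xyaw 96.5 z [-1.e-04  0.e+00 -1.e+00] w 0.0175 F [ 0.2 -0.5 -0.9] M [ 0.05 -0.09 -0.02] q [ 0.13  0.35 -0.71  1.99  0.29  0.9  -0.63]
[[333.476304   194.83775622]] [-0.001 -0.001  0.     0.001  0.001 -0.001  0.001]
```

View pics/o11.png

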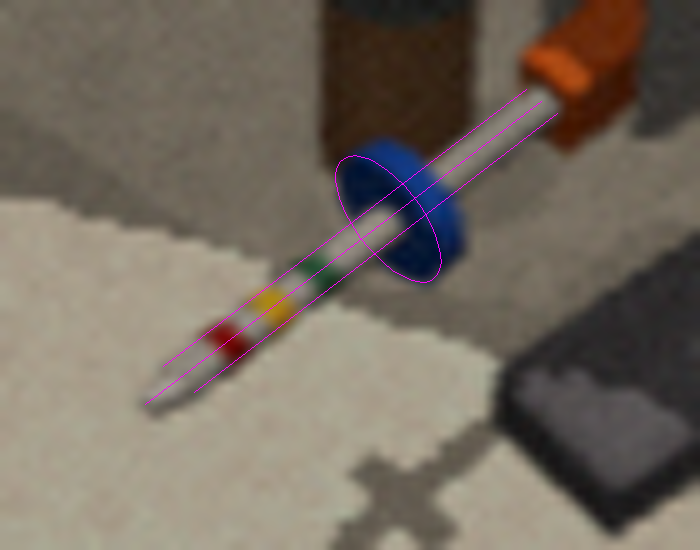

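View pics/t11c.png

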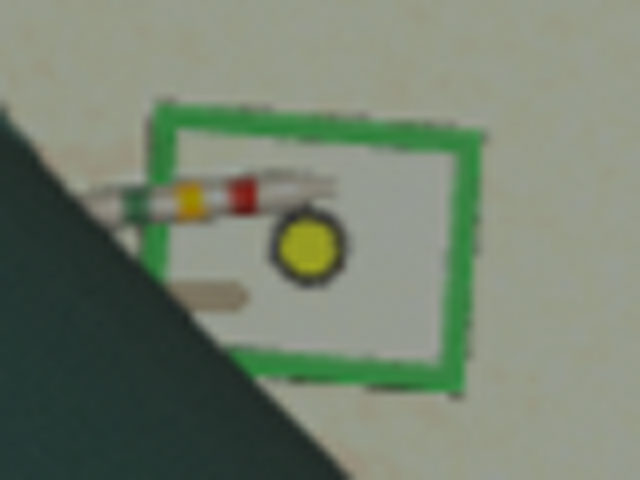

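Run:
```python
from bench import arm
print(arm.finish_job())
```

```text
the job is handed in; nothing more can be done
None
```

The job is done and was handed in at about 18.6 s of the 64 s allowed; no verdict was reported.

- **Guide block:** I pressed the red cap until it hit a hard stop at about 40 N. The fingertips were then at 105 mm, which is the height given for fully home, and later pictures show the cap still down.
- **Gauge rod:** I gripped it by the orange handle, lifted it straight up and slid it into the brass tube with almost no side force. The blue collar stopped flush on the tube's mouth at a steady 9 N, and a picture confirmed it. I then withdrew the rod completely.
- **Finish:** The rod is held level by its handle, with the tip over the left-hand mat (the one meant). By the arm's readings the tip is at about (0.467, 0.045, 0.150) m.

**Last checks:**
- **Scene camera:** it agrees with the arm's readings to within about 1 mm.
- **Top camera:** it puts the tip about 1 px off, roughly 2 mm, which is within the calibration tolerance.
- **Rod grasp:** the rod was about 2 mm to one side of where I had measured it, so I corrected that before closing the fingers.
- **Bystanders:** all those in view stood where they started. In the last pictures the arm or gripper covered the eraser, turret and glue bottle in one camera, but they were visible in the other.

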